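Pack the sample caddy by colour

ROBOT

A 7-joint arm with a two-finger parallel gripper is mounted at the origin on a cart in front of the work surface, level with it; the furniture and walls round the work are solid. World frame = base frame: x ahead of the robot, y to its left, z up, the work surface at z = 0. Lengths are in m, angles in rad, forces in N, time in s.
With the tool pointing down it reaches from about 0.425 to 0.925 m from the base axis. Payload 6.8 kg.
Tool frame: the origin (TCP) lies between the finger pads; the fingertips stand 25 mm ahead of it and the grasp point (between the pads) lies 6 mm ahead of it; z points along the fingers, y is the line along which they close (so a half turn about z gives the same grasp; the last joint's range is limited). The gripper opens to 85 mm and grips with 20 to 120 N. Pads are 22 mm wide; open, the fingers measure 114 mm over their backs; the gripper's body (76 mm by 85 mm) begins 54 mm behind the grasp point. The pads swing forward as they close: fully open they stand 13 mm farther back than shut.
Start: joints at [-1.366, 0.477, 0.022, 1.555, -0.011, 1.109, -0.083], TCP at [0.208, 0.642, 0.256] pointing down, gripper open.
Joint ranges: [-2.96, 2.96], [-0.34, 2.1], [-1.41, 1.46], [0.24, 2.44], [-1.37, 4.51], [0.17, 1.92], [-2.96, 2.96]. Speed limits (rad/s): [2.39, 2.39, 3.14, 3.14, 3.14, 3.14, 3.14].

INTERFACE

Orientations are given as a 3x3 rotation matrix whose columns are the frame's x, y, z axes.
In Python, from rig import * gives the robot as it stands. The module is installed in compiled form; this text tells all that it offers.
- The arm moves only by the shell command python3 -m crank 'ROWS'. ROWS is JSON, a list of rows, each an object of numbers: "tx", "ty", "tz": the shift along the tool's x, y, z each as a share of 0.08 m, from -1 to 1; "rx", "ry", "rz": the turn, a rotation vector about the tool's x, y, z each as a share of 180 degrees, from -1 to 1; "gripper": the gripper command: -1 is fully open, 1 is shut, values between are in proportion. A call has 1 to 5 rows; each row shifts and turns the commanded pose from where the row before left it, along the tool's axes as they then stand; what a row does not reach is not made up. A row lasts 1/8 s, in which the tool goes at most 62.5 mm and 10.7 degrees, less where a joint would pass 70% of its speed; a pose out of reach is approached as far as the arm can. A call with a number of a shift or a turn outside -1 to 1 is refused whole. A call with a gripper value outside its range is refused whole. The fingers move at their own pace and stop on an object; the grip force is fixed at half the most. Time passes only in rows, so rows that do not move let the fingers close. It gives the time, the measured TCP pose, the force, the opening and the grip force at its end, in the units of the state.
- get_obs(): the state, without advancing time (a new reading comes with each control period).
- snapshot(name): name is "scene" or "top" or "wrist"; returns a dict with "img" (420x560x3 uint8, red, green, blue), "fx", "fy", "cx", "cy" (pixels), "k1" (the pictures are not rectified: a ray, as slopes to the right and down, at radius r is drawn at 1 + k1 r^2 times it, then the intrinsics apply), "R" (3x3) and "t" (3): a world point X has camera coordinates R X + t. Camera axes: x right, y down, z forward; pixel columns grow to the right and rows downward; lengths in m; the calibration is good to about 2 mm. A picture is of the moment at which its call begins. There is no depth.
- hand_in(): hands the job in; it is judged then, once.
Trained networks look in the newest picture that a camera, given by its name, has taken for a name from the list of things; names that differ only in an ending like _2 or _b are one class to them, and where a whole thing is asked for, a point or a joint stands for the part that bears it (a point fixed in the world has none). Each returns a list of dicts, best first, with "score" (0 to 1); they miss things now and then, are a little off and sometimes report something else, mostly with a low value. They report only what shows in the picture. A call takes as long as a camera call. They do not tell look-alikes from the thing itself.
- masks_of(camera, label): "mask" (420x560 bool, what is visible of it) and "uv" ([column, row] in pixels, amid what is visible of it).
The state is a dict: "t": time; "joints": joint angles; "joint_velocities": joint speeds; "joint_torque": joint torques, N m; "eef_pos": TCP position; "ee_rot": TCP orientation; "ft_force": force on the tool from outside, world axes, zero at the start; "moment": the same for the moment, N m; "opening": opening from 0.0 (shut) to 1.0 (fully open); "gripper_force": force on a finger pad.
Only numpy, scipy, OpenCV 4.12 (cv2) and the standard library are available. Lean on these libraries where they do the work, as an engineer would, in place of code of your own. Each camera call takes 0.05 s, during which the arm holds its last target. There are 200 camera calls.

TASK

Pack the grey caddy for the next drying run: stand the white-capped vial, the blue-capped vial, the amber vial with the black cap and the sample cup with the yellow lid each in the caddy pocket of its own cap or lid colour. Leave the amber dropper bottle with the black bulb and the green-lidded cup standing where they are, keep everything upright, and let go of it all.

Things in the scene. Friction and masses are not known exactly. Their poses are not given: they have to be found in the camera images.
- vial_white_mid (a point): clear glass vial with a white cap, stands upright, 22 mm across and 50 mm tall; this point is on its axis half-way up (25 mm above its foot), z up. Take it by the glass between 13 and 40 mm above its foot, and keep the fingertips more than 11 mm above its foot so that they clear the pocket rim. Stands on a thin fixed grey mat (2 mm) along the front edge of the bench, in a row with the other three to gather and the two look-alikes, axes 100 mm or more apart; the order changes.
- vial_blue_mid (a point): the same vial with a blue cap; same size, point and grasp
- vial_amber_mid (a point): the same size of vial in amber glass with a flat black cap (no bulb); same point and grasp
- cup_yellow_mid (a point): round white sample cup with a yellow screw lid, stands upright, 59 mm tall; body 54 mm across, lid 60 mm across from 45 to 59 mm above the foot: take it by the lid. This point is on its axis half-way up (29.5 mm above its foot)
- dropper_black_mid (a point): look-alike, leave alone: amber dropper bottle with a pointed black rubber bulb, 28 mm across, 102 mm tall; point on its axis half-way up (51 mm above its foot)
- cup_green_mid (a point): look-alike, leave alone: sample cup like the yellow one but with a green lid; point on its axis half-way up (29.5 mm)
- pocket_white_floor (a point): round white pocket for the white-capped vial: an open ring 41 mm wide inside, 49 mm outside, 10 mm deep; this point is the centre of its floor, 6 mm above the bench (rim 16 mm above the bench). The four pockets are fixed in one row, 69 mm apart, in a fixed low grey caddy (94 x 300 mm, lip 10 mm high) that lies about crosswise to the robot's view (long side along world y, turned up to 0.1 rad); which pocket is where changes
- pocket_blue_floor (a point): the blue pocket, for the blue-capped vial; same size and point
- pocket_black_floor (a point): the black pocket, for the amber vial with the black cap; same size and point
- pocket_yellow_floor (a point): the yellow pocket, for the yellow-lidded cup: larger, 74 mm wide inside, 82 mm outside, 10 mm deep; point at the centre of its floor, 6 mm above the bench
Things that resemble listed ones, but are neither listed nor needed, are in the scene too. Of the things that look like the part that bears pocket_yellow_floor, the smaller one is meant.

How it is judged:
By the outcome, as a careful person would: the job done as asked, in the order asked, and still so for the second after the job is handed in, with the robot touching nothing.
It also fails if it takes over 96 s, if anything falls off the work surface, if the arm or the gripper's body presses on something with over 40 N, if the wrist force passes 120 N, or if a joint passes its speed limit or range.

## Working session

There is one attempt and no reset: what is moved stays moved. The work goes in short steps, Python scripts to look and compute and a shell command to move; the robot and the scene stay as the last step left them, time stands still between calls to the robot, and variables do not carry over. Pictures are saved under pics/ and viewed, at most 14 in all, crops included, and the job is handed in when it is done.

```bash
mkdir -p pics; cat > h.py <<'E'
from rig import *
import numpy as np, cv2
def save(s,n): cv2.imwrite('pics/'+n,s['img'][:,:,::-1])
def ray(s,uv):
    d=np.array([(uv[0]-s['cx'])/s['fx'],(uv[1]-s['cy'])/s['fy']]); u=d.copy()
    for _ in range(20): u=d/(1+s['k1']*(u@u))
    R=np.array(s['R']); t=np.array(s['t'])
    return -R.T@t, R.T@np.array([u[0],u[1],1])
def at(s,uv,z):
    c,r=ray(s,uv); return c+r*(z-c[2])/r[2]
def proj(s,X):
    p=np.array(s['R'])@np.array(X)+np.array(s['t']); u=p[:2]/p[2]; u=u*(1+s['k1']*(u@u))
    return u*[s['fx'],s['fy']]+[s['cx'],s['cy']]
E
python3 - <<'E'
from h import *
L={'vial_white_mid':.027,'vial_amber_mid':.027,'cup_yellow_mid':.0315,'dropper_black_mid':.053,'vial_blue_mid':.027,'cup_green_mid':.0315,'pocket_white_floor':.006,'pocket_blue_floor':.006,'pocket_black_floor':.006,'pocket_yellow_floor':.006}
for c in ['scene','top']:
    s=snapshot(c); save(s,c+'1.png'); print(c, (-np.array(s['R']).T@s['t']).round(3))
    for l,z in L.items():
        for d in masks_of(c,l)[:4]: print(l,round(d['score'],2),np.round(d['uv']),at(s,d['uv'],z).round(3)[:2],d['mask'].sum())
o=get_obs();print(o['eef_pos'],o['ee_rot'],o['t'])
E
```

```text
scene [-0.022 -0.331  0.844]
vial_white_mid 0.57 [235. 235.] [ 0.449 -0.   ] 195
vial_white_mid 0.39 [182. 218.] [0.443 0.133] 713
vial_white_mid 0.15 [286. 254.] [ 0.45  -0.125] 165
vial_amber_mid 0.58 [343. 273.] [ 0.455 -0.252] 204
cup_yellow_mid 0.71 [135. 196.] [0.449 0.266] 658
cup_yellow_mid 0.17 [239. 188.] [0.573 0.053] 713
dropper_black_mid 0.76 [393. 291.] [ 0.442 -0.357] 337
vial_blue_mid 0.46 [289. 256.] [ 0.448 -0.133] 174
cup_green_mid 0.86 [181. 212.] [0.453 0.141] 680
pocket_white_floor 0.51 [258. 197.] [0.584 0.009] 324
pocket_blue_floor 0.75 [284. 208.] [ 0.577 -0.063] 294
pocket_black_floor 0.8 [312. 221.] [ 0.569 -0.137] 308
pocket_yellow_floor 0.95 [238. 190.] [0.583 0.065] 711
pocket_yellow_floor 0.59 [379. 235.] [ 0.594 -0.292] 1589
pocket_yellow_floor 0.54 [287. 251.] [ 0.47  -0.119] 166
pocket_yellow_floor 0.42 [182. 214.] [0.465 0.151] 692
top [ 0.413 -0.075  0.929]
vial_white_mid 0.61 [252. 247.] [0.45  0.011] 98
vial_white_mid 0.5 [228. 184.] [0.593 0.068] 939
vial_white_mid 0.41 [317. 194.] [ 0.57  -0.131] 340
cup_yellow_mid 0.76 [137. 248.] [0.448 0.271] 733
dropper_black_mid 0.76 [423. 248.] [ 0.446 -0.357] 228
dropper_black_mid 0.43 [372. 243.] [ 0.459 -0.248] 147
vial_blue_mid 0.66 [314. 248.] [ 0.448 -0.124] 89
cup_green_mid 0.66 [197. 249.] [0.447 0.134] 611
pocket_white_floor 0.78 [258. 191.] [0.58  0.002] 350
pocket_blue_floor 0.87 [287. 189.] [ 0.584 -0.066] 369
pocket_blue_floor 0.36 [195. 248.] [0.448 0.143] 646
pocket_black_floor 0.71 [315. 194.] [ 0.574 -0.128] 359
pocket_yellow_floor 0.97 [225. 183.] [0.599 0.077] 937
pocket_yellow_floor 0.96 [388. 185.] [ 0.594 -0.297] 1699
[0.2077426  0.64224829 0.25630245] [[-9.51471500e-01  3.07736875e-01  1.87561079e-05]
 [ 3.07736875e-01  9.51471500e-01 -4.48592931e-06]
 [-1.92263880e-05  1.50371213e-06 -1.00000000e+00]] 1.1
```

View pics/scene1.png

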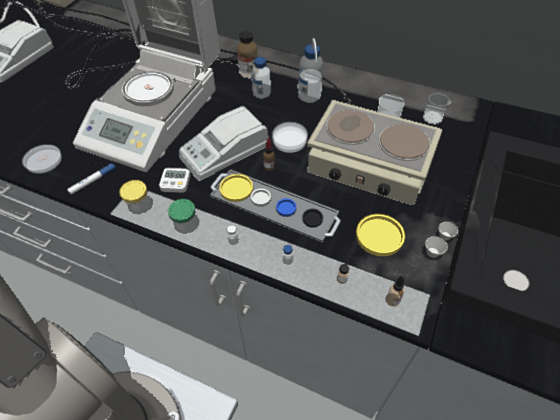

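View pics/top1.png

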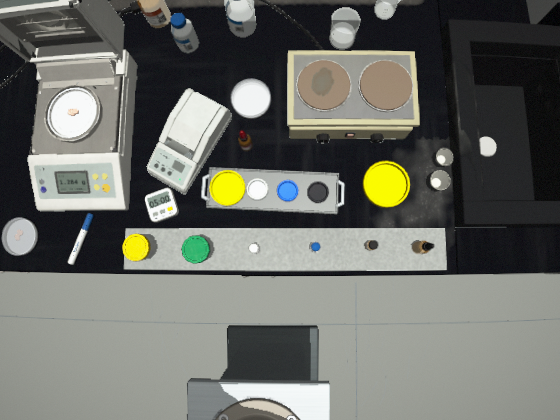

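Candidates (top view):
- White cap (253,247): could be mistaken for the white dish (250,98).
- Blue cap (315,246): could be mistaken for the wash bottle (183,30).
- Flat black cap on amber (371,244): could be mistaken for the dropper with bulb (423,247) or the red-bulb bottle (244,140).
- Yellow cup (136,247): could be mistaken for the yellow pocket (227,188), the large yellow dish (386,184) or the green cup (196,249).
- Pockets, left to right: yellow, white, blue, black. The smaller yellow one (227,188) is meant.

Next I'll check these in a close crop and triangulate the caps.

```bash
python3 - <<'E'
from h import *
S={c:snapshot(c) for c in('scene','top')}
i=S['top']['img'][160:275,110:450]; j=S['scene']['img'][170:310,110:440]
a=cv2.resize(i,(800,270),interpolation=3);b=cv2.resize(j,(760,322),interpolation=3)
b=cv2.copyMakeBorder(b,0,0,0,40,0)
cv2.imwrite('pics/crop.png',np.vstack([a,b])[:,:,::-1])
from scipy.ndimage import label,center_of_mass
def blob(s,uv,f,w=14):
    u,v=map(int,uv);im=s['img'][v-w:v+w,u-w:u+w].astype(int);m=f(im[...,0],im[...,1],im[...,2])
    l,n=label(m); k=1+np.argmax([ (l==q+1).sum() for q in range(n)]); c=center_of_mass(l==k); return np.array([u-w+c[1],v-w+c[0]]),(l==k).sum()
Y=lambda r,g,b:(r>150)&(g>130)&(b<90)
B=lambda r,g,b:(b>r+60)
W=lambda r,g,b:(np.minimum(np.minimum(r,g),b)>205)
K=lambda r,g,b:(np.maximum(np.maximum(r,g),b)<70)
G=lambda r,g,b:(g>r+40)
P={'white':(W,(253,247),(232,230),14),'blue':(B,(315,246),(288,249),12),'amber':(K,(371,244),(344,269),10),'cupY':(Y,(136,247),(133,191),20),'green':(G,(196,249),(181,211),20),
'pW':(W,(258,190),(260,197),17),'pB':(B,(288,191),(286,208),18),'pK':(K,(318,193),(313,218),12),'pY':(Y,(227,188),(237,187),24)}
for n,(f,t,sc,w) in P.items():
    ut,nt=blob(S['top'],t,f,w);us,ns=blob(S['scene'],sc,f,w)
    A=[];r=[]
    for c,u in(('top',ut),('scene',us)):
        o,d=ray(S[c],u);d/=np.linalg.norm(d);M=np.eye(3)-np.outer(d,d);A.append(M);r.append(M@o)
    X=np.linalg.lstsq(np.vstack(A),np.hstack(r),rcond=None)[0]
    z={'white':.048,'blue':.048,'amber':.048,'cupY':.059,'green':.059}.get(n,.009)
    print(n,ut.round(1),nt,us.round(1),ns,'tri',X.round(3),'at',at(S['top'],ut,z).round(3),at(S['scene'],us,z).round(3))
E
```

```text
white [253.  247.8] 63 [231.3 228.5] 43 tri [0.449 0.007 0.047] at [0.449 0.008 0.048] [0.449 0.007 0.048]
blue [315.3 246.3] 58 [287.5 248.4] 50 tri [ 0.452 -0.126  0.046] at [ 0.452 -0.126  0.048] [ 0.451 -0.127  0.048]
amber [372.7 244.4] 58 [345.3 264.7] 142 tri [ 0.456 -0.25   0.056] at [ 0.456 -0.25   0.048] [ 0.463 -0.252  0.048]
cupY [135.2 247. ] 561 [135. 180.] 7 tri [0.448 0.246 0.101] at [0.449 0.264 0.059] [0.475 0.276 0.059]
green [195.1 248.9] 612 [181.  209.2] 443 tri [0.445 0.132 0.056] at [0.445 0.131 0.059] [0.444 0.13  0.059]
pW [257.1 188.7] 322 [260.5 197.7] 156 tri [0.586 0.004 0.003] at [0.585 0.003 0.009] [0.582 0.001 0.009]
pB [287.2 190.1] 367 [285.8 206.2] 279 tri [ 0.581 -0.066  0.01 ] at [ 0.582 -0.066  0.009] [ 0.582 -0.066  0.009]
pK [317.8 191.6] 118 [312.1 217.6] 295 tri [ 0.578 -0.135  0.006] at [ 0.578 -0.135  0.009] [ 0.576 -0.136  0.009]
pY [227.  187.4] 988 [249.3 181.9] 7 tri [0.591 0.054 0.033] at [0.588 0.073 0.009] [0.616 0.049 0.009]
```

View pics/crop.png

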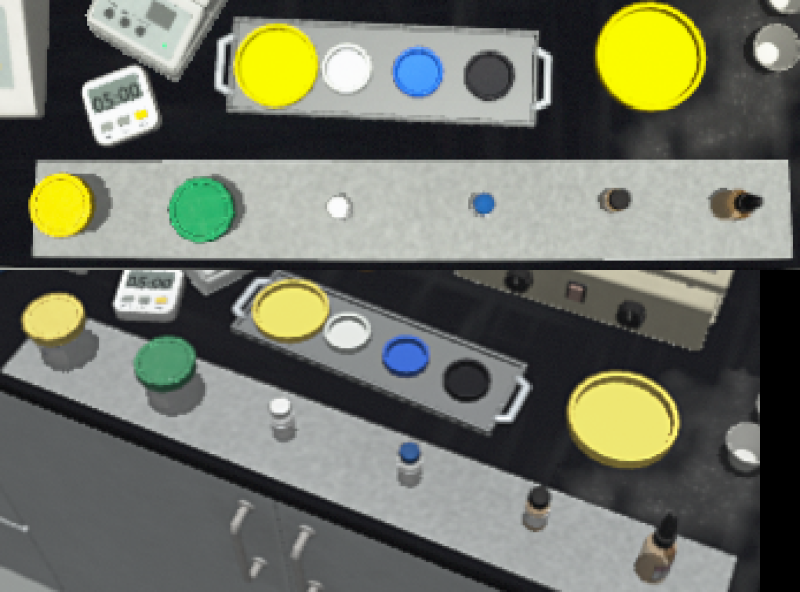

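The crop confirms it. Top row, left to right: yellow cup, green cup, white, blue, amber with flat cap, pointed dropper. Pocket order is yellow, white, blue, black, 69 mm apart on the fit. I'll turn the tool so that tool y points along world +x (tool x along world +y).

```bash
python3 -m crank '[{"rz":0.0572,"gripper":-1},{"rz":0.0572,"gripper":-1},{"rz":0.0572,"gripper":-1},{"rz":0.0572,"gripper":-1},{"rz":0.0572,"gripper":-1}]'
python3 -m crank '[{"rz":0.0572,"gripper":-1},{"rz":0.0572,"gripper":-1},{"gripper":-1}]'
python3 -c "
from h import *
o=get_obs();print(o['joints'],o['ee_rot'])"
```

```text
[-1.36612357  0.47702909  0.02239561  1.55540402 -0.01154239  1.10930879
 -0.08309222] [[-9.51475332e-01  3.07725022e-01 -5.60354630e-05]
 [ 3.07725023e-01  9.51475333e-01 -8.12356767e-06]
 [ 5.08165358e-05 -2.49728884e-05 -9.99999998e-01]]$[0]: bad value
$[0]: bad value
```

```bash
python3 -m crank '[{"tx":0,"ty":0,"tz":0,"rx":0,"ry":0,"rz":0.0572,"gripper":-1},{"tx":0,"ty":0,"tz":0,"rx":0,"ry":0,"rz":0.0572,"gripper":-1},{"tx":0,"ty":0,"tz":0,"rx":0,"ry":0,"rz":0.0572,"gripper":-1},{"tx":0,"ty":0,"tz":0,"rx":0,"ry":0,"rz":0.0572,"gripper":-1},{"tx":0,"ty":0,"tz":0,"rx":0,"ry":0,"rz":0.0572,"gripper":-1}]'
python3 -c "
from h import *
o=get_obs();print(o['joints'],o['ee_rot'],o['t'])"
```

```text
t: 1.82
eef_pos: [0.2077, 0.6423, 0.2563]
ee_rot: [[-0.346, 0.938, -0.0], [0.938, 0.346, 0.0], [0.0, -0.0, -1.0]]
ft_force: [0.6, -0.2, 0.2]
opening: 0.998
gripper_force: 0.0
[-1.50331686  0.48209757  0.21845178  1.56619987 -0.11272981  1.10560919
 -0.90473197] [[-3.46311299e-01  9.38119652e-01 -4.23191627e-05]
 [ 9.38119650e-01  3.46311302e-01  6.94943215e-05]
 [ 7.98495930e-05 -1.56337694e-05 -9.99999997e-01]] 1.825
```

```bash
python3 -m crank '[{"tx":0,"ty":0,"tz":0,"rx":0,"ry":0,"rz":0.0572,"gripper":-1},{"tx":0,"ty":0,"tz":0,"rx":0,"ry":0,"rz":0.0535,"gripper":-1},{"tx":-0.66,"ty":0.25,"tz":0,"rx":0,"ry":0,"rz":0,"gripper":-1},{"tx":-0.66,"ty":0.25,"tz":0,"rx":0,"ry":0,"rz":0,"gripper":-1},{"tx":-0.66,"ty":0.25,"tz":0,"rx":0,"ry":0,"rz":0,"gripper":-1}]'
python3 -m crank '[{"tx":-0.66,"ty":0.25,"tz":0,"rx":0,"ry":0,"rz":0,"gripper":-1},{"tx":-0.66,"ty":0.25,"tz":0,"rx":0,"ry":0,"rz":0,"gripper":-1},{"tx":-0.66,"ty":0.25,"tz":0,"rx":0,"ry":0,"rz":0,"gripper":-1},{"tx":-0.66,"ty":0.25,"tz":0,"rx":0,"ry":0,"rz":0,"gripper":-1},{"tx":-0.66,"ty":0.25,"tz":0,"rx":0,"ry":0,"rz":0,"gripper":-1}]'
python3 -c "
from h import *
o=get_obs();print(o['joints'])"
```

```text
t: 2.45
eef_pos: [0.2702, 0.483, 0.2564]
ee_rot: [[-0.012, 1.0, 0.0], [1.0, 0.012, 0.0], [0.0, 0.0, -1.0]]
ft_force: [1.0, -0.6, 0.3]
opening: 0.997
gripper_force: 0.0
t: 3.08
eef_pos: [0.3732, 0.2201, 0.2567]
ee_rot: [[-0.012, 1.0, 0.001], [1.0, 0.012, 0.001], [0.001, 0.001, -1.0]]
ft_force: [1.9, -0.9, 0.2]
opening: 0.997
gripper_force: 0.0
[-1.15466611  0.05827441  0.50534356  2.12872269 -0.0349796   0.96098183
 -0.61814412]
```

```bash
python3 -m crank '[{"tx":-0.66,"ty":0.23,"tz":0,"rx":0,"ry":0,"rz":0,"gripper":-1},{"tx":-0.66,"ty":0.23,"tz":0,"rx":0,"ry":0,"rz":0,"gripper":-1},{"tx":-0.66,"ty":0.23,"tz":0,"rx":0,"ry":0,"rz":0,"gripper":-1},{"tx":-0.66,"ty":0.23,"tz":0,"rx":0,"ry":0,"rz":0,"gripper":-1},{"tx":0,"ty":0,"tz":0.5,"rx":0,"ry":0,"rz":0.004,"gripper":-1}]'
python3 -m crank '[{"tx":0,"ty":0,"tz":0.6,"rx":0,"ry":0,"rz":0,"gripper":-1},{"tx":0,"ty":0,"tz":0,"rx":0,"ry":0,"rz":0,"gripper":-1}]'
python3 - <<'E'
from h import *
s=snapshot('wrist');save(s,'w1.png')
print([proj(s,X).round() for X in ([.449,.0075,.052],[.449,.0075,.002])])
for d in masks_of('wrist','vial_white_mid')[:3]: print(d['score'],d['uv'],at(s,d['uv'],.027))
E
```

```text
t: 3.7
eef_pos: [0.4522, 0.0078, 0.2185]
ee_rot: [[0.008, 1.0, 0.008], [1.0, -0.008, 0.002], [0.002, 0.008, -1.0]]
ft_force: [-0.8, 2.2, -1.4]
opening: 1.002
gripper_force: 0.0
t: 3.95
eef_pos: [0.4464, 0.0108, 0.1662]
ee_rot: [[0.002, 1.0, -0.006], [1.0, -0.002, -0.003], [-0.003, -0.006, -1.0]]
ft_force: [-0.7, 0.6, 1.3]
opening: 0.997
gripper_force: 0.0
[array([279., 214.]), array([279., 199.])]
0.93 [276.8, 208.6] [0.44717292 0.00492964 0.027     ]
```

View pics/w1.png

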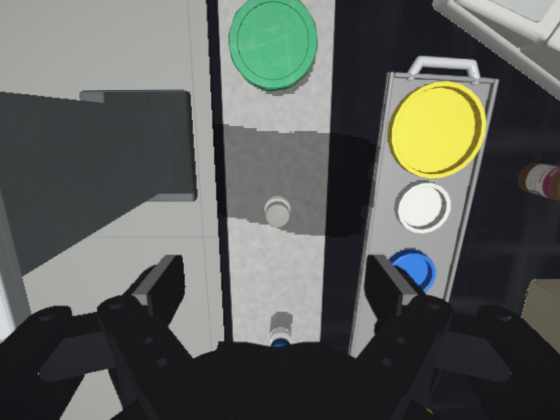

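The white cap shows at (277,214), against a predicted (279,214), so the estimate holds to about 2 mm. Descending.

```bash
python3 -m crank '[{"tx":-0.03,"ty":0.02,"tz":0.4,"rx":0,"ry":0,"rz":0,"gripper":-1},{"tx":0,"ty":0,"tz":0.4,"rx":0,"ry":0,"rz":0,"gripper":-1},{"tx":0,"ty":0,"tz":0.4,"rx":0,"ry":0,"rz":0,"gripper":-1},{"tx":0,"ty":0,"tz":0.38,"rx":0,"ry":0,"rz":0,"gripper":-1},{"tx":0,"ty":0,"tz":0,"rx":0,"ry":0,"rz":0,"gripper":-1}]'
```

```text
t: 4.68
eef_pos: [0.451, 0.0096, 0.0425]
ee_rot: [[0.0, 1.0, 0.0], [1.0, -0.0, 0.001], [0.001, 0.0, -1.0]]
ft_force: [-0.4, 0.9, 0.1]
opening: 0.998
gripper_force: 0.0
```

```bash
python3 -m crank '[{"tx":-0.02,"ty":-0.02,"tz":0.01,"rx":0,"ry":0,"rz":0,"gripper":1},{"tx":0,"ty":0,"tz":0,"rx":0,"ry":0,"rz":0,"gripper":1},{"tx":0,"ty":0,"tz":0,"rx":0,"ry":0,"rz":0,"gripper":1},{"tx":0,"ty":0,"tz":0,"rx":0,"ry":0,"rz":0,"gripper":1},{"tx":0,"ty":0,"tz":0,"rx":0,"ry":0,"rz":0,"gripper":1}]'
```

```text
t: 5.3
eef_pos: [0.4492, 0.0077, 0.0419]
ee_rot: [[0.001, 1.0, 0.001], [1.0, -0.001, 0.001], [0.001, 0.001, -1.0]]
ft_force: [-1.8, 0.8, 10.5]
opening: 0.231
gripper_force: 58.3
```

```bash
python3 -m crank '[{"tx":0,"ty":0,"tz":0,"rx":0,"ry":0,"rz":0,"gripper":1},{"tx":0,"ty":0,"tz":0,"rx":0,"ry":0,"rz":0,"gripper":1}]'
```

```text
t: 5.55
eef_pos: [0.4492, 0.0076, 0.0419]
ee_rot: [[0.001, 1.0, 0.001], [1.0, -0.001, 0.001], [0.001, 0.001, -1.0]]
ft_force: [-1.6, 0.4, 10.9]
opening: 0.233
gripper_force: 58.3
```

```bash
python3 -m crank '[{"tx":0,"ty":0,"tz":-0.3,"rx":0,"ry":0,"rz":0,"gripper":1},{"tx":0,"ty":0.1,"tz":-0.4,"rx":0,"ry":0,"rz":0,"gripper":1},{"tx":-0.02,"ty":0.5,"tz":0,"rx":0,"ry":0,"rz":0,"gripper":1},{"tx":-0.02,"ty":0.5,"tz":0,"rx":0,"ry":0,"rz":0,"gripper":1},{"tx":-0.02,"ty":0.5,"tz":0,"rx":0,"ry":0,"rz":0,"gripper":1}]'
python3 -m crank '[{"tx":0,"ty":0.1,"tz":0,"rx":0,"ry":0,"rz":0,"gripper":1},{"tx":0,"ty":0,"tz":0,"rx":0,"ry":0,"rz":0,"gripper":1}]'
python3 - <<'E'
from h import *
s=snapshot('top')
i=s['img'][150:275,110:450];w=snapshot('wrist');
cv2.imwrite('pics/c2.png',np.vstack([cv2.resize(i,(560,206)),w['img'][50:]])[:,:,::-1])
E
```

```text
t: 6.18
eef_pos: [0.5779, 0.0028, 0.0973]
ee_rot: [[0.0, 1.0, 0.0], [1.0, -0.0, 0.0], [0.0, 0.0, -1.0]]
ft_force: [-0.4, -0.2, -0.1]
opening: 0.229
gripper_force: 58.8
t: 6.42
eef_pos: [0.5842, 0.0024, 0.0968]
ee_rot: [[0.001, 1.0, -0.001], [1.0, -0.001, -0.0], [-0.0, -0.001, -1.0]]
ft_force: [-0.1, -0.2, 0.7]
opening: 0.224
gripper_force: 58.8
```

View pics/c2.png

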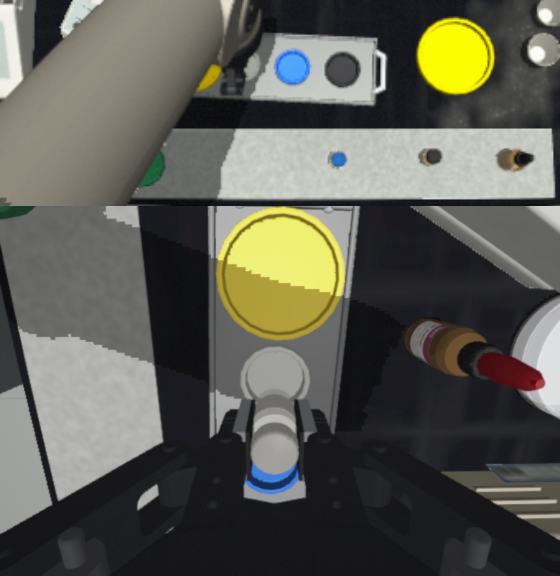

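The vial is upright between the pads at (272,445), over the white pocket. Lowering, then releasing.

```bash
python3 -m crank '[{"tx":0,"ty":0.01,"tz":0.31,"rx":0,"ry":0,"rz":0,"gripper":1},{"tx":0,"ty":0,"tz":0.29,"rx":0,"ry":0,"rz":0,"gripper":1},{"tx":0,"ty":0,"tz":0,"rx":0,"ry":0,"rz":0,"gripper":1},{"tx":0,"ty":0,"tz":0.02,"rx":0,"ry":0,"rz":0,"gripper":1},{"tx":0,"ty":0,"tz":0,"rx":0,"ry":0,"rz":0,"gripper":1}]'
```

```text
t: 7.15
eef_pos: [0.5857, 0.0025, 0.0483]
ee_rot: [[0.001, 1.0, 0.001], [1.0, -0.001, 0.0], [0.0, 0.001, -1.0]]
ft_force: [-0.7, -0.5, -0.5]
opening: 0.23
gripper_force: 58.7
```

```bash
python3 -m crank '[{"tx":0,"ty":0,"tz":0.025,"rx":0,"ry":0,"rz":0,"gripper":1},{"tx":0,"ty":0,"tz":0,"rx":0,"ry":0,"rz":0,"gripper":1},{"tx":0,"ty":0,"tz":0,"rx":0,"ry":0,"rz":0,"gripper":0.2},{"tx":0,"ty":0,"tz":0,"rx":0,"ry":0,"rz":0,"gripper":0.2},{"tx":0,"ty":0,"tz":0,"rx":0,"ry":0,"rz":0,"gripper":-1}]'
python3 -m crank '[{"tx":0,"ty":0,"tz":0,"rx":0,"ry":0,"rz":0,"gripper":-1},{"tx":0,"ty":0,"tz":0,"rx":0,"ry":0,"rz":0,"gripper":-1},{"tx":0,"ty":0,"tz":-0.3,"rx":0,"ry":0,"rz":0,"gripper":-1},{"tx":0,"ty":0,"tz":-0.7,"rx":0,"ry":0,"rz":0,"gripper":-1},{"tx":0,"ty":0,"tz":-0.25,"rx":0,"ry":0,"rz":0,"gripper":-1}]'
```

```text
t: 7.78
eef_pos: [0.5854, 0.0025, 0.0454]
ee_rot: [[0.001, 1.0, -0.0], [1.0, -0.001, -0.0], [-0.0, -0.0, -1.0]]
ft_force: [1.4, 0.5, 0.5]
opening: 0.598
gripper_force: 0.0
t: 8.4
eef_pos: [0.587, 0.0021, 0.1484]
ee_rot: [[0.001, 1.0, 0.004], [1.0, -0.001, 0.0], [0.0, 0.004, -1.0]]
ft_force: [0.0, 0.4, -1.0]
opening: 0.998
gripper_force: 0.0
```

```bash
python3 -m crank '[{"tx":-0.4,"ty":-0.42,"tz":0,"rx":0,"ry":0,"rz":0,"gripper":-1},{"tx":-0.4,"ty":-0.42,"tz":0,"rx":0,"ry":0,"rz":0,"gripper":-1},{"tx":-0.4,"ty":-0.42,"tz":0,"rx":0,"ry":0,"rz":0,"gripper":-1},{"tx":-0.4,"ty":-0.42,"tz":0,"rx":0,"ry":0,"rz":0,"gripper":-1},{"tx":0,"ty":0,"tz":0,"rx":0,"ry":0,"rz":0,"gripper":-1}]'
python3 - <<'E'
from h import *
s=snapshot('wrist');p=proj(s,[.452,-.1265,.052]);print(p)
w=s['img'];t=snapshot('top')['img'][150:275,110:450]
cv2.circle(w,tuple(int(v) for v in p),2,(255,0,0),1)
cv2.imwrite('pics/c3.png',np.vstack([cv2.resize(t,(560,206)),w[50:]])[:,:,::-1])
E
```

```text
t: 9.02
eef_pos: [0.4477, -0.1276, 0.1452]
ee_rot: [[0.006, 1.0, -0.002], [1.0, -0.006, 0.001], [0.001, -0.002, -1.0]]
ft_force: [0.6, 0.3, 0.2]
opening: 1.002
gripper_force: 0.0
[281.23531658 217.04170892]
```

View pics/c3.png

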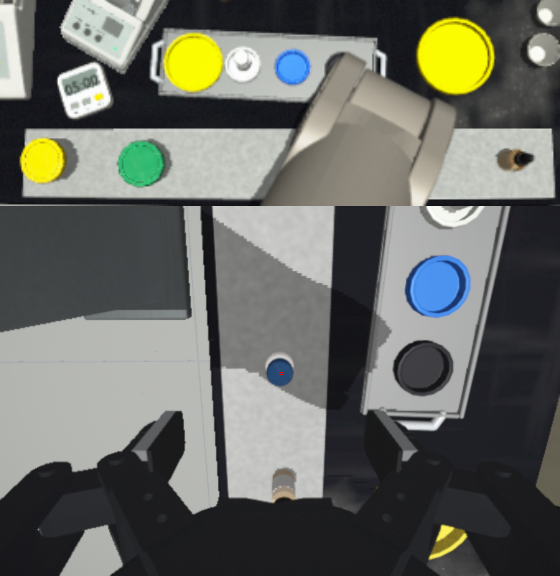

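The white vial stands in its pocket, and the predicted blue cap position (281,217) matches the picture. Descending on blue.

```bash
python3 -m crank '[{"tx":0,"ty":0.02,"tz":0.4,"rx":0,"ry":0,"rz":0,"gripper":-1},{"tx":0,"ty":0,"tz":0.4,"rx":0,"ry":0,"rz":0,"gripper":-1},{"tx":0,"ty":0,"tz":0.4,"rx":0,"ry":0,"rz":0,"gripper":-1},{"tx":0,"ty":0,"tz":0.08,"rx":0,"ry":0,"rz":0,"gripper":-1},{"tx":0,"ty":0,"tz":0,"rx":0,"ry":0,"rz":0,"gripper":-1}]'
```

```text
t: 9.75
eef_pos: [0.4531, -0.125, 0.0431]
ee_rot: [[0.0, 1.0, -0.0], [1.0, -0.0, 0.0], [0.0, -0.0, -1.0]]
ft_force: [0.3, -0.7, 0.8]
opening: 0.999
gripper_force: 0.0
```

```bash
python3 -m crank '[{"tx":-0.02,"ty":-0.01,"tz":0.01,"rx":0,"ry":0,"rz":0,"gripper":1},{"tx":0,"ty":0,"tz":0,"rx":0,"ry":0,"rz":0,"gripper":1},{"tx":0,"ty":0,"tz":0,"rx":0,"ry":0,"rz":0,"gripper":1},{"tx":0,"ty":0,"tz":0,"rx":0,"ry":0,"rz":0,"gripper":1},{"tx":0,"ty":0,"tz":0,"rx":0,"ry":0,"rz":0,"gripper":1}]'
python3 -m crank '[{"tx":0,"ty":0,"tz":0,"rx":0,"ry":0,"rz":0,"gripper":1},{"tx":0,"ty":0,"tz":-0.3,"rx":0,"ry":0,"rz":0,"gripper":1},{"tx":0,"ty":0.0,"tz":-0.4,"rx":0,"ry":0,"rz":0,"gripper":1},{"tx":0,"ty":0,"tz":0,"rx":0,"ry":0,"rz":0,"gripper":1}]'
```

```text
t: 10.38
eef_pos: [0.4521, -0.127, 0.0429]
ee_rot: [[0.001, 1.0, 0.001], [1.0, -0.001, 0.0], [0.0, 0.001, -1.0]]
ft_force: [-0.5, 1.0, 7.2]
opening: 0.23
gripper_force: 58.4
t: 10.88
eef_pos: [0.4532, -0.1272, 0.1]
ee_rot: [[0.001, 1.0, 0.004], [1.0, -0.001, -0.0], [-0.0, 0.004, -1.0]]
ft_force: [1.0, -0.3, -0.3]
opening: 0.226
gripper_force: 58.7
```

```bash
python3 -m crank '[{"tx":0.25,"ty":0.53,"tz":0,"rx":0,"ry":0,"rz":0,"gripper":1},{"tx":0.25,"ty":0.53,"tz":0,"rx":0,"ry":0,"rz":0,"gripper":1},{"tx":0.25,"ty":0.55,"tz":0,"rx":0,"ry":0,"rz":0,"gripper":1},{"tx":0,"ty":0,"tz":0,"rx":0,"ry":0,"rz":0,"gripper":1},{"tx":0,"ty":0,"tz":0,"rx":0,"ry":0,"rz":0,"gripper":1}]'
```

```text
t: 11.5
eef_pos: [0.5794, -0.0674, 0.0972]
ee_rot: [[0.001, 1.0, -0.002], [1.0, -0.001, -0.0], [-0.0, -0.002, -1.0]]
ft_force: [-0.5, -0.9, -1.0]
opening: 0.229
gripper_force: 58.8
```

```bash
python3 -m crank '[{"tx":0.01,"ty":0.02,"tz":0.31,"rx":0,"ry":0,"rz":0,"gripper":1},{"tx":0,"ty":0,"tz":0.25,"rx":0,"ry":0,"rz":0,"gripper":1},{"tx":0,"ty":0,"tz":0.06,"rx":0,"ry":0,"rz":0,"gripper":1},{"tx":0,"ty":0,"tz":0.01,"rx":0,"ry":0,"rz":0,"gripper":1},{"tx":0,"ty":0,"tz":0,"rx":0,"ry":0,"rz":0,"gripper":1}]'
```

```text
t: 12.12
eef_pos: [0.5826, -0.0665, 0.0485]
ee_rot: [[0.001, 1.0, 0.001], [1.0, -0.001, -0.0], [-0.0, 0.001, -1.0]]
ft_force: [0.2, 1.0, -0.2]
opening: 0.226
gripper_force: 58.8
```

```bash
python3 -m crank '[{"tx":0,"ty":0,"tz":0.02,"rx":0,"ry":0,"rz":0,"gripper":1},{"tx":0,"ty":0,"tz":0,"rx":0,"ry":0,"rz":0,"gripper":1},{"tx":0,"ty":0,"tz":0,"rx":0,"ry":0,"rz":0,"gripper":0.2},{"tx":0,"ty":0,"tz":0,"rx":0,"ry":0,"rz":0,"gripper":0.2},{"tx":0,"ty":0,"tz":0,"rx":0,"ry":0,"rz":0,"gripper":-1}]'
python3 -m crank '[{"tx":0,"ty":0,"tz":0,"rx":0,"ry":0,"rz":0,"gripper":-1},{"tx":0,"ty":0,"tz":0,"rx":0,"ry":0,"rz":0,"gripper":-1},{"tx":0,"ty":0,"tz":-0.3,"rx":0,"ry":0,"rz":0,"gripper":-1},{"tx":0,"ty":0,"tz":-0.7,"rx":0,"ry":0,"rz":0,"gripper":-1},{"tx":0,"ty":0,"tz":-0.25,"rx":0,"ry":0,"rz":0,"gripper":-1}]'
python3 -m crank '[{"tx":-0.57,"ty":-0.39,"tz":0,"rx":0,"ry":0,"rz":0,"gripper":-1},{"tx":-0.57,"ty":-0.39,"tz":0,"rx":0,"ry":0,"rz":0,"gripper":-1},{"tx":-0.57,"ty":-0.39,"tz":0,"rx":0,"ry":0,"rz":0,"gripper":-1},{"tx":-0.57,"ty":-0.39,"tz":0,"rx":0,"ry":0,"rz":0,"gripper":-1},{"tx":0,"ty":0,"tz":0,"rx":0,"ry":0,"rz":0,"gripper":-1}]'
python3 - <<'E'
from h import *
s=snapshot('wrist');p=proj(s,[.456,-.25,.052]);print(p)
w=s['img'];t=snapshot('top')['img'][150:275,110:450]
cv2.circle(w,tuple(int(v) for v in p),2,(255,0,0),1)
cv2.imwrite('pics/c4.png',np.vstack([cv2.resize(t,(560,206)),w[50:]])[:,:,::-1])
E
```

```text
t: 12.75
eef_pos: [0.5822, -0.0662, 0.0462]
ee_rot: [[0.001, 1.0, -0.0], [1.0, -0.001, 0.0], [0.0, -0.0, -1.0]]
ft_force: [-0.4, 0.8, 0.2]
opening: 0.6
gripper_force: 0.0
t: 13.38
eef_pos: [0.5837, -0.0668, 0.1491]
ee_rot: [[0.001, 1.0, 0.004], [1.0, -0.001, -0.0], [-0.0, 0.004, -1.0]]
ft_force: [0.7, -0.5, 0.4]
opening: 0.999
gripper_force: 0.0
t: 14.0
eef_pos: [0.4537, -0.2525, 0.1464]
ee_rot: [[0.009, 1.0, -0.001], [1.0, -0.009, -0.001], [-0.001, -0.001, -1.0]]
ft_force: [0.5, 0.8, 0.4]
opening: 1.001
gripper_force: 0.0
[278.33575522 214.48603357]
```

View pics/c4.png

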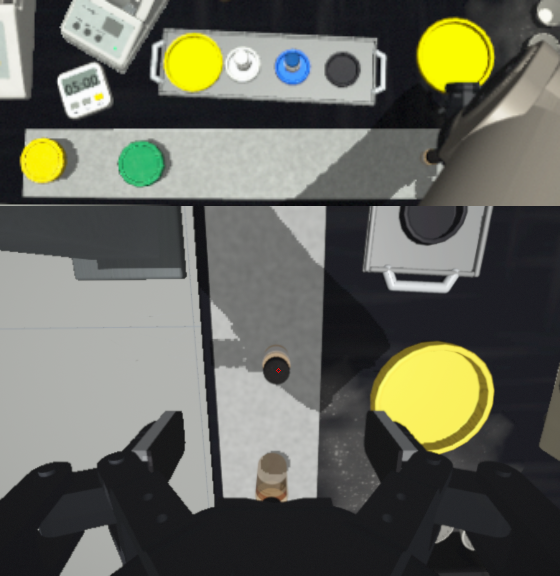

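Blue stands in its pocket, and the flat-capped amber vial is where predicted (278,214). The dropper is farther forward. Descending.

```bash
python3 -m crank '[{"tx":0.01,"ty":0.01,"tz":0.4,"rx":0,"ry":0,"rz":0,"gripper":-1},{"tx":0,"ty":0,"tz":0.4,"rx":0,"ry":0,"rz":0,"gripper":-1},{"tx":0,"ty":0,"tz":0.4,"rx":0,"ry":0,"rz":0,"gripper":-1},{"tx":0,"ty":0,"tz":0.09,"rx":0,"ry":0,"rz":0,"gripper":-1},{"tx":0,"ty":0,"tz":0,"rx":0,"ry":0,"rz":0,"gripper":-1}]'
```

```text
t: 14.72
eef_pos: [0.4586, -0.2471, 0.0431]
ee_rot: [[-0.0, 1.0, -0.0], [1.0, 0.0, 0.0], [0.0, -0.0, -1.0]]
ft_force: [-0.3, -0.9, 0.1]
opening: 0.998
gripper_force: 0.0
```

```bash
python3 -m crank '[{"tx":-0.03,"ty":-0.03,"tz":0.01,"rx":0,"ry":0,"rz":0,"gripper":1},{"tx":0,"ty":0,"tz":0,"rx":0,"ry":0,"rz":0,"gripper":1},{"tx":0,"ty":0,"tz":0,"rx":0,"ry":0,"rz":0,"gripper":1},{"tx":0,"ty":0,"tz":0,"rx":0,"ry":0,"rz":0,"gripper":1},{"tx":0,"ty":0,"tz":0,"rx":0,"ry":0,"rz":0,"gripper":1}]'
python3 -m crank '[{"tx":0,"ty":0,"tz":0,"rx":0,"ry":0,"rz":0,"gripper":1},{"tx":0,"ty":0,"tz":-0.3,"rx":0,"ry":0,"rz":0,"gripper":1},{"tx":0,"ty":0.0,"tz":-0.4,"rx":0,"ry":0,"rz":0,"gripper":1},{"tx":0,"ty":0,"tz":0,"rx":0,"ry":0,"rz":0,"gripper":1}]'
```

```text
t: 15.35
eef_pos: [0.4561, -0.2503, 0.0429]
ee_rot: [[0.001, 1.0, 0.001], [1.0, -0.001, 0.0], [0.0, 0.001, -1.0]]
ft_force: [-1.2, 0.7, 6.2]
opening: 0.231
gripper_force: 58.4
t: 15.85
eef_pos: [0.457, -0.2508, 0.1002]
ee_rot: [[0.001, 1.0, 0.004], [1.0, -0.001, -0.001], [-0.001, 0.004, -1.0]]
ft_force: [0.0, 0.3, -0.2]
opening: 0.229
gripper_force: 58.7
```

```bash
python3 -m crank '[{"tx":0.48,"ty":0.51,"tz":0,"rx":0,"ry":0,"rz":0,"gripper":1},{"tx":0.48,"ty":0.51,"tz":0,"rx":0,"ry":0,"rz":0,"gripper":1},{"tx":0.48,"ty":0.51,"tz":0,"rx":0,"ry":0,"rz":0,"gripper":1},{"tx":0,"ty":0,"tz":0,"rx":0,"ry":0,"rz":0,"gripper":1},{"tx":0,"ty":0,"tz":0,"rx":0,"ry":0,"rz":0,"gripper":1}]'
python3 -m crank '[{"tx":0,"ty":0,"tz":0.31,"rx":0,"ry":0,"rz":0,"gripper":1},{"tx":0,"ty":0,"tz":0.25,"rx":0,"ry":0,"rz":0,"gripper":1},{"tx":0,"ty":0,"tz":0,"rx":0,"ry":0,"rz":0,"gripper":1}]'
```

```text
t: 16.48
eef_pos: [0.5774, -0.1351, 0.0974]
ee_rot: [[0.0, 1.0, -0.002], [1.0, -0.0, -0.0], [-0.0, -0.002, -1.0]]
ft_force: [-0.7, -0.9, -0.8]
opening: 0.229
gripper_force: 58.7
t: 16.85
eef_pos: [0.5762, -0.1357, 0.0518]
ee_rot: [[0.003, 1.0, -0.004], [1.0, -0.003, 0.0], [0.0, -0.004, -1.0]]
ft_force: [-1.5, 0.0, -0.4]
opening: 0.228
gripper_force: 58.7
```

```bash
python3 -m crank '[{"tx":0,"ty":0,"tz":0.06,"rx":0,"ry":0,"rz":0,"gripper":1},{"tx":0,"ty":0,"tz":0.03,"rx":0,"ry":0,"rz":0,"gripper":1},{"tx":0,"ty":0,"tz":0,"rx":0,"ry":0,"rz":0,"gripper":1},{"tx":0,"ty":0,"tz":0,"rx":0,"ry":0,"rz":0,"gripper":1}]'
```

```text
t: 17.35
eef_pos: [0.5785, -0.1354, 0.0469]
ee_rot: [[0.001, 1.0, 0.001], [1.0, -0.001, -0.0], [-0.0, 0.001, -1.0]]
ft_force: [-1.3, -0.6, 5.8]
opening: 0.23
gripper_force: 59.1
```

```bash
python3 -m crank '[{"tx":0,"ty":0,"tz":0,"rx":0,"ry":0,"rz":0,"gripper":0.2},{"tx":0,"ty":0,"tz":0,"rx":0,"ry":0,"rz":0,"gripper":0.2},{"tx":0,"ty":0,"tz":0,"rx":0,"ry":0,"rz":0,"gripper":-1},{"tx":0,"ty":0,"tz":0,"rx":0,"ry":0,"rz":0,"gripper":-1},{"tx":0,"ty":0,"tz":0,"rx":0,"ry":0,"rz":0,"gripper":-1}]'
python3 -m crank '[{"tx":0,"ty":0,"tz":-0.3,"rx":0,"ry":0,"rz":0,"gripper":-1},{"tx":0,"ty":0,"tz":-0.7,"rx":0,"ry":0,"rz":0,"gripper":-1},{"tx":0,"ty":0,"tz":-0.25,"rx":0,"ry":0,"rz":0,"gripper":-1},{"tx":0.62,"ty":-0.2,"tz":0,"rx":0,"ry":0,"rz":0,"gripper":-1},{"tx":0.62,"ty":-0.2,"tz":0,"rx":0,"ry":0,"rz":0,"gripper":-1}]'
python3 -m crank '[{"tx":0.62,"ty":-0.2,"tz":0,"rx":0,"ry":0,"rz":0,"gripper":-1},{"tx":0.62,"ty":-0.2,"tz":0,"rx":0,"ry":0,"rz":0,"gripper":-1},{"tx":0.62,"ty":-0.2,"tz":0,"rx":0,"ry":0,"rz":0,"gripper":-1},{"tx":0.62,"ty":-0.2,"tz":0,"rx":0,"ry":0,"rz":0,"gripper":-1},{"tx":0.62,"ty":-0.2,"tz":0,"rx":0,"ry":0,"rz":0,"gripper":-1}]'
python3 -m crank '[{"tx":0.62,"ty":-0.2,"tz":0,"rx":0,"ry":0,"rz":0,"gripper":-1},{"tx":0,"ty":0,"tz":0,"rx":0,"ry":0,"rz":0,"gripper":-1},{"tx":0,"ty":0,"tz":0,"rx":0,"ry":0,"rz":0,"gripper":-1}]'
python3 - <<'E'
from h import *
s=snapshot('wrist');p=proj(s,[.449,.264,.061]);print(p)
w=s['img'];t=snapshot('top')['img'][150:275,110:450]
cv2.circle(w,tuple(int(v) for v in p),2,(255,0,0),1)
cv2.imwrite('pics/c5.png',np.vstack([cv2.resize(t,(560,206)),w[50:]])[:,:,::-1])
h=cv2.cvtColor(s['img'],cv2.COLOR_RGB2HSV);m=(cv2.inRange(h,(22,120,90),(34,255,255)));
n,l,st,c=cv2.connectedComponentsWithStats(m)
for k in np.argsort(-st[1:,4])[:3]+1: print(st[k],c[k],at(s,c[k],.060))
E
```

```text
t: 17.98
eef_pos: [0.5782, -0.1351, 0.0462]
ee_rot: [[0.001, 1.0, -0.0], [1.0, -0.001, -0.0], [-0.0, -0.0, -1.0]]
ft_force: [-0.1, 0.3, -0.6]
opening: 0.996
gripper_force: 0.0
t: 18.6
eef_pos: [0.5458, -0.035, 0.1463]
ee_rot: [[0.002, 1.0, 0.0], [1.0, -0.002, 0.0], [0.0, 0.0, -1.0]]
ft_force: [0.2, 0.4, -0.5]
opening: 0.997
gripper_force: 0.0
t: 19.23
eef_pos: [0.4655, 0.2138, 0.1461]
ee_rot: [[0.001, 1.0, -0.0], [1.0, -0.001, 0.0], [0.0, -0.0, -1.0]]
ft_force: [0.4, 0.0, 0.9]
opening: 1.002
gripper_force: 0.0
t: 19.6
eef_pos: [0.4503, 0.2613, 0.146]
ee_rot: [[0.0, 1.0, -0.0], [1.0, -0.0, -0.001], [-0.001, -0.0, -1.0]]
ft_force: [0.1, -0.7, 0.8]
opening: 1.0
gripper_force: 0.0
[273.34159814 218.27069143]
[ 229  175   85   83 5392] [271.23405045 216.23571958] [0.44752359 0.26518047 0.06      ]
[427 369  20  38 298] [438.88926174 387.24496644] [0.58879916 0.11332177 0.06      ]
[460  98   6   9  13] [462.23076923 102.15384615] [0.57019814 0.3413674  0.06      ]
```

View pics/c5.png

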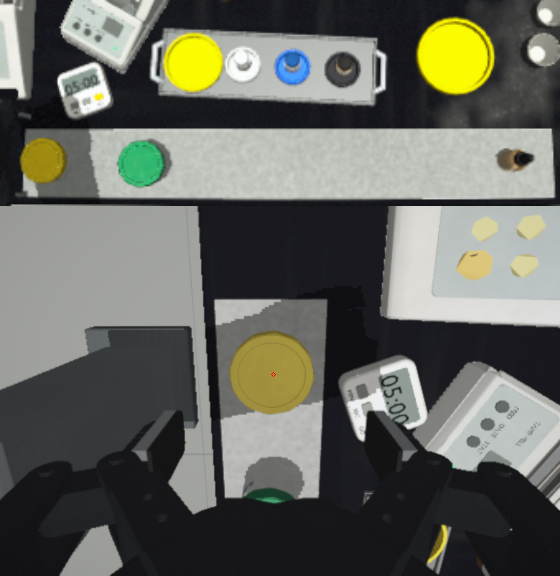

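The amber vial stands in the black pocket. The yellow lid is centred at about (271,216), world (0.448, 0.2645). Descending to the lid.

```bash
python3 -m crank '[{"tx":0.03,"ty":-0.03,"tz":0.35,"rx":0,"ry":0,"rz":0,"gripper":-1},{"tx":0,"ty":0,"tz":0.35,"rx":0,"ry":0,"rz":0,"gripper":-1},{"tx":0,"ty":0,"tz":0.3,"rx":0,"ry":0,"rz":0,"gripper":-1},{"tx":0,"ty":0,"tz":0.13,"rx":0,"ry":0,"rz":0,"gripper":-1},{"tx":0,"ty":0,"tz":0,"rx":0,"ry":0,"rz":0,"gripper":-1}]'
```

```text
t: 20.32
eef_pos: [0.4483, 0.2632, 0.0557]
ee_rot: [[0.003, 1.0, -0.001], [1.0, -0.003, -0.001], [-0.001, -0.001, -1.0]]
ft_force: [1.0, -0.0, -0.1]
opening: 1.003
gripper_force: 0.0
```

```bash
python3 -m crank '[{"tx":0.01,"ty":0,"tz":0,"rx":0,"ry":0,"rz":0,"gripper":1},{"tx":0,"ty":0,"tz":0,"rx":0,"ry":0,"rz":0,"gripper":1},{"tx":0,"ty":0,"tz":0,"rx":0,"ry":0,"rz":0,"gripper":1},{"tx":0,"ty":0,"tz":0,"rx":0,"ry":0,"rz":0,"gripper":1}]'
python3 -m crank '[{"tx":0,"ty":0,"tz":-0.2,"rx":0,"ry":0,"rz":0,"gripper":1},{"tx":0,"ty":0,"tz":-0.4,"rx":0,"ry":0,"rz":0,"gripper":1},{"tx":0,"ty":0,"tz":-0.4,"rx":0,"ry":0,"rz":0,"gripper":1},{"tx":0,"ty":0,"tz":0,"rx":0,"ry":0,"rz":0,"gripper":1}]'
python3 - <<'E'
from h import *
s=snapshot('wrist')['img'];t=snapshot('scene')['img'][150:310,60:400]
cv2.imwrite('pics/c6.png',np.vstack([cv2.resize(t,(560,263)),s[90:]])[:,:,::-1])
E
```

```text
t: 20.82
eef_pos: [0.4488, 0.2654, 0.0573]
ee_rot: [[0.001, 1.0, 0.001], [1.0, -0.001, 0.002], [0.002, 0.001, -1.0]]
ft_force: [-1.5, -1.9, 9.7]
opening: 0.667
gripper_force: 62.3
t: 21.32
eef_pos: [0.4496, 0.2661, 0.1388]
ee_rot: [[0.001, 1.0, 0.004], [1.0, -0.001, 0.004], [0.004, 0.004, -1.0]]
ft_force: [0.3, -0.1, -0.8]
opening: 0.666
gripper_force: 64.2
```

View pics/c6.png

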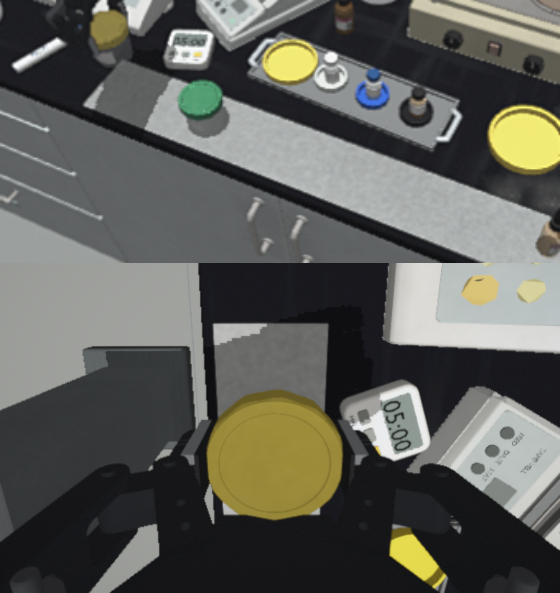

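The cup is held level and lifted. I'll go sideways first, then forward, to stay clear of the small balance.

```bash
python3 -m crank '[{"tx":-0.5,"ty":0,"tz":0,"rx":0,"ry":0,"rz":0,"gripper":1},{"tx":-0.6,"ty":0,"tz":0,"rx":0,"ry":0,"rz":0,"gripper":1},{"tx":-0.6,"ty":0.1,"tz":0,"rx":0,"ry":0,"rz":0,"gripper":1},{"tx":-0.5,"ty":0.3,"tz":0,"rx":0,"ry":0,"rz":0,"gripper":1},{"tx":-0.2,"ty":0.5,"tz":0,"rx":0,"ry":0,"rz":0,"gripper":1}]'
python3 -m crank '[{"tx":0,"ty":0.5,"tz":0,"rx":0,"ry":0,"rz":0,"gripper":1},{"tx":0,"ty":0.34,"tz":0,"rx":0,"ry":0,"rz":0,"gripper":1},{"tx":0,"ty":0,"tz":0.2,"rx":0,"ry":0,"rz":0,"gripper":1},{"tx":0,"ty":0,"tz":0,"rx":0,"ry":0,"rz":0,"gripper":1},{"tx":0,"ty":0,"tz":0,"rx":0,"ry":0,"rz":0,"gripper":1}]'
```

```text
t: 22.05
eef_pos: [0.5187, 0.0702, 0.135]
ee_rot: [[0.004, 1.0, -0.003], [1.0, -0.004, -0.0], [-0.0, -0.003, -1.0]]
ft_force: [-0.4, 0.4, -0.6]
opening: 0.665
gripper_force: 64.1
t: 22.68
eef_pos: [0.5859, 0.0729, 0.1194]
ee_rot: [[0.001, 1.0, -0.002], [1.0, -0.001, -0.0], [-0.0, -0.002, -1.0]]
ft_force: [0.3, 0.3, -0.0]
opening: 0.663
gripper_force: 64.1
```

```bash
python3 -m crank '[{"tx":0,"ty":0.02,"tz":0.3,"rx":0,"ry":0,"rz":0,"gripper":1},{"tx":0,"ty":0,"tz":0.26,"rx":0,"ry":0,"rz":0,"gripper":1},{"tx":0,"ty":0,"tz":0.1,"rx":0,"ry":0,"rz":0,"gripper":1},{"tx":0,"ty":0,"tz":0,"rx":0,"ry":0,"rz":0,"gripper":1},{"tx":0,"ty":0,"tz":0,"rx":0,"ry":0,"rz":0,"gripper":1}]'
```

```text
t: 23.3
eef_pos: [0.5892, 0.0728, 0.0677]
ee_rot: [[0.001, 1.0, 0.001], [1.0, -0.001, 0.0], [0.0, 0.001, -1.0]]
ft_force: [0.9, -1.2, -0.5]
opening: 0.667
gripper_force: 64.1
```

```bash
python3 -m crank '[{"tx":0,"ty":0,"tz":0.05,"rx":0,"ry":0,"rz":0,"gripper":1},{"tx":0,"ty":0,"tz":0.025,"rx":0,"ry":0,"rz":0,"gripper":1},{"tx":0,"ty":0,"tz":0,"rx":0,"ry":0,"rz":0,"gripper":1},{"tx":0,"ty":0,"tz":0,"rx":0,"ry":0,"rz":0,"gripper":1}]'
```

```text
t: 23.8
eef_pos: [0.5889, 0.073, 0.0614]
ee_rot: [[0.001, 1.0, 0.0], [1.0, -0.001, 0.0], [0.0, 0.0, -1.0]]
ft_force: [-2.7, 0.5, 5.0]
opening: 0.667
gripper_force: 64.6
```

Contact on the floor. Release, rise, and back off to clear the view.

```bash
python3 -m crank '[{"tx":0,"ty":0,"tz":0,"rx":0,"ry":0,"rz":0,"gripper":-1},{"tx":0,"ty":0,"tz":0,"rx":0,"ry":0,"rz":0,"gripper":-1},{"tx":0,"ty":0,"tz":0,"rx":0,"ry":0,"rz":0,"gripper":-1},{"tx":0,"ty":0,"tz":-0.2,"rx":0,"ry":0,"rz":0,"gripper":-1},{"tx":0,"ty":0,"tz":-0.5,"rx":0,"ry":0,"rz":0,"gripper":-1}]'
python3 -m crank '[{"tx":0,"ty":0,"tz":-0.7,"rx":0,"ry":0,"rz":0,"gripper":-1},{"tx":0,"ty":0,"tz":-0.7,"rx":0,"ry":0,"rz":0,"gripper":-1},{"tx":0.5,"ty":-0.4,"tz":0,"rx":0,"ry":0,"rz":0,"gripper":-1},{"tx":0.6,"ty":-0.4,"tz":0,"rx":0,"ry":0,"rz":0,"gripper":-1},{"tx":0.6,"ty":-0.4,"tz":0,"rx":0,"ry":0,"rz":0,"gripper":-1}]'
python3 -m crank '[{"tx":0.6,"ty":-0.3,"tz":0,"rx":0,"ry":0,"rz":0,"gripper":-1},{"tx":0.6,"ty":0,"tz":0,"rx":0,"ry":0,"rz":0,"gripper":-1},{"tx":0,"ty":0,"tz":0,"rx":0,"ry":0,"rz":0,"gripper":-1},{"tx":0,"ty":0,"tz":0,"rx":0,"ry":0,"rz":0,"gripper":-1}]'
python3 - <<'E'
from h import *
a=snapshot('top')['img'][150:275,110:450];b=snapshot('scene')['img'][160:310,90:420]
cv2.imwrite('pics/c7.png',np.vstack([cv2.resize(a,(700,257)),cv2.resize(b,(700,318))])[:,:,::-1])
E
```

```text
t: 24.42
eef_pos: [0.5877, 0.0728, 0.1171]
ee_rot: [[0.001, 1.0, -0.003], [1.0, -0.001, -0.001], [-0.001, -0.003, -1.0]]
ft_force: [-0.0, 0.1, -0.3]
opening: 0.997
gripper_force: 0.0
t: 25.05
eef_pos: [0.4921, 0.2101, 0.2303]
ee_rot: [[0.002, 1.0, 0.001], [1.0, -0.002, 0.001], [0.001, 0.001, -1.0]]
ft_force: [-0.0, 0.8, -0.9]
opening: 1.001
gripper_force: 0.0
t: 25.55
eef_pos: [0.4692, 0.3043, 0.2297]
ee_rot: [[0.001, 1.0, 0.0], [1.0, -0.001, -0.0], [-0.0, 0.0, -1.0]]
ft_force: [-0.2, -0.3, -0.0]
opening: 0.999
gripper_force: 0.0
```

View pics/c7.png

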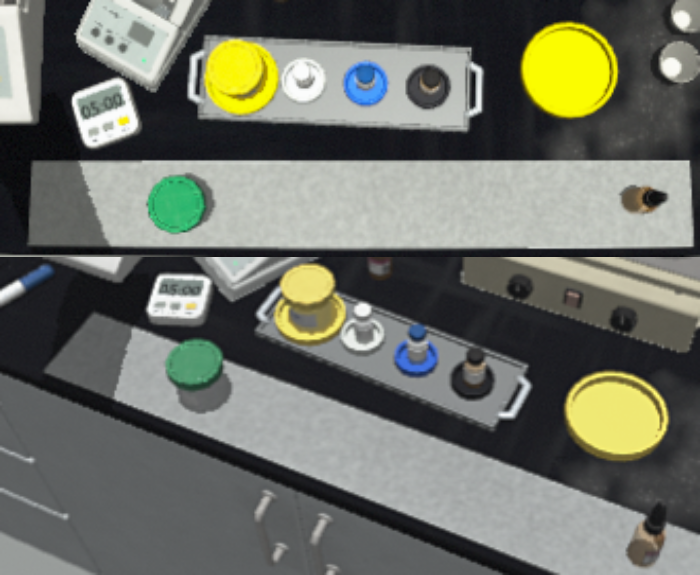

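All four stand upright in their own pockets. The cup lid is at (308,283) over the yellow pocket, and the green cup and dropper haven't moved. Handing in.

```bash
python3 -c "
from rig import *
print(hand_in())"
```

```text
the job is handed in; nothing more can be done
None
```

The job is handed in: the white, blue and amber (black-capped) vials and the yellow-lidded cup stand upright and released in their own pockets, the dropper bottle and green-lidded cup were left where they stood, and the robot finished clear at about 26 s of the 96 s allowed.

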